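Re-hang a vent panel on the inspection rail and switch the lamp on

TASK

Lift the vent panel off the drain rail over its end stop, stand it in the blue slotted rest and let go, then take it by its other shoulder and hang it over the end stop onto the inspection rail, well behind the stop, with its orange end under the lamp bar, and let go. Then flip the lamp toggle over to the green side until it snaps. The inspection rail's height is not known beforehand, so feel for it; leave the other things on the bench where they are.

Things in the scene. Friction and masses are not known exactly. Their poses are not given: they have to be found in the camera images.
- panel_center (a point): centre of an aluminium vent panel: plate 8 mm thick (x), 160 wide (y), 110 high (z, up), 0.25 kg. In the middle of its width a window 44 wide x 46 high, from 5 mm below this centre to 41 above, upper corners cut at 45 degrees (14 mm) so it centres itself on a rail. At the start it hangs on the drain rail, rail through window
- panel: the same panel; origin at the middle of its bottom edge, 55 mm below panel_center. Above the window is a 14 mm top bar. Pinch its top edge across the 8 mm, beside the window: about 48 mm either side of the middle
- panel_orange (a point): middle of the orange-painted end of the panel, 72 mm from panel_center along the panel's -y
- drain_stand: drain stand, fixed; origin on the bench under the rear end of its rail. A round steel rail, 10 mm thick, runs level 170 mm along the stand's -x (towards the robot), above y = 0, its axis 170 mm above the bench. At the free end (x -170 to -164 mm) an orange end stop, 14 mm wide, from 5 mm below to 17 mm above the rail's axis
- drain_hood (a point): middle of the underside of the drain stand's grey hood, 145 (x) x 50 (y) x 35 mm high, 55 mm above the rail's axis, over the stand's +y half (x -120 to +25, y 30 to 80 mm). Here only the panel's orange shoulder can be reached from above
- lamp_stand: inspection stand, fixed: grey base with orange patch, yellow lamp bar; origin on the bench under the rear end of its rail. Rail and end stop as on the drain stand (along its -x, stop at -170 to -164 mm), but set at an unreported height: axis 140 to 190 mm above the bench, firmly held
- lamp_stop_foot (a point): point on the bench straight below the inspection rail's end stop. Find the rail's height by touch (e.g. lower the panel's bottom edge gently onto the stop, whose top is 17 mm above the rail's axis) or by sight
- lamp_foot (a point): point on the bench straight below the middle of the yellow lamp bar, 145 (x) x 50 (y) x 35 mm high, underside 55 mm above the rail's axis, over the stand's -y half (x -120 to +25, y -30 to -80 mm). It bars the shoulder below it: hang the panel by its plain +y shoulder, orange end under the bar
- rest: blue slotted rest, fixed; origin on the bench under its middle. Slot along its y, 130 mm long, 12 mm wide, floor 12 mm above the bench, straight walls to 46 mm, flared up to 65 mm. The panel stands upright in it on its bottom edge, width along the slot (panel_center then 67 mm up), with a little play
- switch: cream lamp switch box 120 x 90 x 45 mm, fixed; origin on the bench under its middle. The toggle's pivot is at its middle, 45 mm up; the lever swings in the box's x-z plane: off = leaning to -x, on = leaning to +x (green patch)
- toggle (a joint): lever angle: 0 = off (leaning 26 degrees to -x), 0.9 rad = on (leaning 26 degrees to +x). Over-centre spring: it snaps to the nearer side of 0.45 rad. Needs about 1.5 N at the tip
- toggle_tip (a point): tip of the lever, 70 mm from the pivot; the red paddle is the last 28 mm, 26 mm wide along the box's y and 12 mm thick
- screwdriver: screwdriver lying on the bench; bystander, leave alone
- tape: yellow tape ring, 90 mm across, 20 mm high; bystander, leave alone
- adapter: grey adapter box 60 x 45 x 30 mm; bystander, leave alone
- wrench: steel wrench, 120 mm, lying flat; bystander, leave alone
- cleaner: blue bottle, 60 mm across, 160 mm high; bystander, leave alone
- jar: amber jar, 66 mm across, 80 mm high; bystander, leave alone
- parts_tray: grey open tray 140 x 100 x 40 mm; bystander, leave alone
Not all that is in view belongs to the job. What is shaped like the switch but brown is not meant.

How it is judged:
By the outcome, as a careful person would: the job done as asked, in the order asked, and still so for the second after the job is handed in, with the robot touching nothing.
It also fails if it takes over 72 s, if anything falls off the work surface, if the arm or the gripper's body presses on something with over 40 N, if the wrist force passes 120 N, or if a joint passes its speed limit or range.

ROBOT

A 6-joint arm with a two-finger parallel gripper is mounted at the origin on the work surface. World frame = base frame: x ahead of the robot, y to its left, z up, the work surface at z = 0. Lengths are in m, angles in degrees, forces in N, time in s.
With the tool pointing down it reaches from about 0.275 to 0.975 m from the base axis. Payload 8.4 kg.
Tool frame: the origin (TCP) lies midway between the tips of the shut fingers; the grasp point (between the pads) lies 19 mm behind it; z points along the fingers, y is the direction in which the jaws open and shut (so a half turn about z gives the same grasp; the last joint's range is limited). The gripper opens to 92 mm and grips with 3 to 60 N. Pads are 20 mm wide; open, the fingers measure 128 mm over their backs; the gripper's body (75 mm by 189 mm) begins 69 mm behind the grasp point.
Start: joints at [63.117, 20.225, 93.587, -0, 66.188, -0.138], TCP at [0.281, 0.558, 0.215] pointing down, gripper open.
Joint ranges: [-150.9, 150.9], [-52.94, 120.26], [3.33, 152.33], [-74.26, 254.26], [0, 154.13], [-172.89, 172.89]. Speed limits (degrees/s): [127.2, 127.2, 159.86, 180, 180, 180].

INTERFACE

Orientations are given as [roll, pitch, yaw] about the fixed x, y, z axes, in that order (R = Rz(yaw) Ry(pitch) Rx(roll)).
In Python, from station import readout, optics, bot, finder gives the robot as it stands.
- The arm moves only by the shell command python3 -m inch 'ROWS' [FORCE]. ROWS is text: rows parted by semicolons, each of 5 numbers parted by spaces: the closure, from 0 (fully open) to 1 (shut), then the shift along the world's x, y, z in m, then the turn about the world's z in rad. In form: claw tx ty tz spin; .... A call has 1 to 12 rows; each row is the pose to reach, as a shift and turn from the pose commanded when the call began; what a row does not reach only later rows make up. A row lasts 1/10 s, in which the tool goes at most 50 mm and 8.59 degrees, less where a joint would pass 70% of its speed; a pose out of reach is approached as far as the arm can. A call with a gripper value outside its range is refused whole. The fingers move at their own pace and stop on an object; FORCE is the grip in N (left out, the last holds). Time passes only in rows, so rows that repeat a pose let the fingers close. It gives the time, the measured TCP pose, the force and the opening at its end, in the units of the state.
- readout.state(): the state, without advancing time (a new reading comes with each control period).
- optics.snapshot(name): name is "scene" or "top" or "wrist"; returns a dict with "image" (400x640x3 uint8, red, green, blue), "camera_matrix" (3x3 intrinsics, pixels), "cam_to_world" (4x4, takes a point from camera to world coordinates); the wrist camera has in their place "mount" (4x4, takes a point from camera to tool coordinates, whose origin is the TCP and whose axes are the flange's). Camera axes: x right, y up, looking along -z (the intrinsics and any distortion apply to the point x, -y, -z); pixel columns grow to the right and rows downward; lengths in m; the calibration is good to about 2 mm. The wrist camera is an equidistant fisheye: a pixel r from the principal point sees the ray r / f radians off the axis. A picture is of the moment at which its call begins: read the wrist's pose just before it. There is no depth.
- bot.close_job(): hands the job in, once; it reports no verdict.
Trained networks look in a picture, given as the dict that the camera call returned (one of the last four; its "shot" number tells which), for a name from the list of things; names that differ only in an ending like _2 or _b are one class to them, and where a whole thing is asked for, a point or a joint stands for the part that bears it (a point fixed in the world has none). Each returns a list of dicts, best first, with "p" (0 to 1); they miss things now and then, are a little off and sometimes report something else, mostly with a low value. They report only what shows in the picture. A call takes as long as a camera call. They do not tell look-alikes from the thing itself.
- finder.search_frame(picture, thing): "box" ([left, top, width, height] in pixels, round what is visible of it).
- finder.cut_out(picture, thing): "region" (400x640 bool, what is visible of it) and "box" ([left, top, width, height] in pixels, round what is visible of it).
- finder.landmark_of(picture, thing): "location" ([row, column] in pixels: a listed point, or the origin of a listed thing).
The state is a dict: "time": time; "joint_positions": joint angles; "joint_vel": joint speeds; "effort": joint torques, N m; "position": TCP position; "eef_rot": TCP orientation; "ft_force": force on the tool from outside, world axes, zero at the start; "torque": the same for the moment, N m; "opening": opening from 0.0 (shut) to 1.0 (fully open).
Only numpy, scipy, OpenCV 4.12 (cv2) and the standard library are available. Lean on these libraries where they do the work, as an engineer would, in place of code of your own. Each camera call takes 0.05 s, during which the arm holds its last target.

## Working session

There is one attempt and no reset: what is moved stays moved. The work goes in short steps, Python scripts to look and compute and a shell command to move; the robot and the scene stay as the last step left them, time stands still between calls to the robot, and variables do not carry over. Pictures are saved under pics/ and viewed, and the job is handed in when it is done.

```bash
ls; mkdir -p pics; cat > h.py <<'E'
import numpy as np, cv2
from station import readout, optics, bot, finder
def save(n,im): cv2.imwrite('pics/%s.png'%n, im[:,:,::-1])
def ray(s,px):
    r,c=px; K=s['camera_matrix']; T=np.array(s['cam_to_world'])
    d=np.array([(c-K[0][2])/K[0][0], -(r-K[1][2])/K[1][1], -1.]); 
    return T[:3,3], T[:3,:3]@(d/np.linalg.norm(d))
def onz(s,px,z):
    o,d=ray(s,px); return o+d*(z-o[2])/d[2]
def proj(s,P):
    K=np.array(s['camera_matrix']);T=np.array(s['cam_to_world'])
    p=T[:3,:3].T@(np.array(P)-T[:3,3]); return (K[1][1]*(-p[1]/-p[2])+K[1][2], K[0][0]*(p[0]/-p[2])+K[0][2])
def tri(rs):
    A=np.zeros((3,3));b=np.zeros(3)
    for o,d in rs:
        M=np.eye(3)-np.outer(d,d);A+=M;b+=M@o
    return np.linalg.solve(A,b)
E
python3 - <<'E'
from h import *
st=readout.state(); print({k:np.round(v,3).tolist() for k,v in st.items()})
for n in ('scene','top'):
    s=optics.snapshot(n); save(n+'0',s['image']); print(n,s.keys(),np.round(s['camera_matrix'],1).tolist(),np.round(s['cam_to_world'],3).tolist())
    for t in ['panel_center','panel','panel_orange','drain_stand','drain_hood','lamp_stand','lamp_stop_foot','lamp_foot','rest','switch','toggle_tip']:
        l=finder.landmark_of(s,t)
        print(t,[(np.round(a['location']).tolist(),round(a['p'],2),np.round(onz(s,a['location'],{'panel_center':.15,'panel':.1,'panel_orange':.15,'drain_hood':.225,'toggle_tip':.108}.get(t,0)),3).tolist()) for a in l[:3]])
E
```

```text
pics
{'time': 0.0, 'joint_positions': [63.116, 20.264, 93.626, -0.001, 66.189, -0.137], 'joint_vel': [0.0, -0.016, -0.056, 0.094, -0.066, 0.011], 'effort': [0.001, -59.383, -33.421, 0.07, 0.024, -0.0], 'position': [0.281, 0.558, 0.214], 'eef_rot': [-179.921, 0.001, 153.253], 'ft_force': [0.255, 0.572, 0.019], 'torque': [0.058, 0.075, 0.032], 'opening': 1.003}
scene dict_keys(['image', 'camera_matrix', 'cam_to_world', 'shot']) [[461.3, 0.0, 317.8], [0.0, 461.3, 203.0], [0.0, 0.0, 1.0]] [[-0.983, -0.16, 0.092, 0.642], [0.184, -0.872, 0.453, 0.714], [0.008, 0.463, 0.887, 1.549], [0.0, 0.0, 0.0, 1.0]]
panel_center [([227.0, 278.0], 0.62, [0.644, 0.062, 0.15]), ([158.0, 298.0], 0.61, [0.532, -0.196, 0.15]), ([163.0, 326.0], 0.48, [0.437, -0.155, 0.15])]
panel [([162.0, 294.0], 0.57, [0.548, -0.213, 0.1])]
panel_orange [([140.0, 288.0], 0.49, [0.556, -0.278, 0.15])]
drain_stand [([175.0, 272.0], 0.89, [0.635, -0.23, 0.0])]
drain_hood [([151.0, 286.0], 0.8, [0.575, -0.181, 0.225])]
lamp_stand [([287.0, 285.0], 0.69, [0.654, 0.222, 0.0])]
lamp_stop_foot []
lamp_foot [([273.0, 300.0], 0.67, [
[... 714 characters left out ...]
]), ([180.0, 277.0], 0.6, [0.569, 0.175, 0.1]), ([190.0, 366.0], 0.54, [0.539, -0.097, 0.1])]
panel_orange [([190.0, 436.0], 0.71, [0.532, -0.303, 0.15])]
drain_stand [([166.0, 406.0], 0.76, [0.632, -0.233, 0.0])]
drain_hood [([170.0, 395.0], 0.94, [0.574, -0.173, 0.225])]
lamp_stand [([164.0, 264.0], 0.65, [0.64, 0.23, 0.0])]
lamp_stop_foot []
lamp_foot [([180.0, 277.0], 0.92, [0.584, 0.188, 0.0]), ([212.0, 330.0], 0.44, [0.482, 0.014, 0.0])]
rest [([211.0, 327.0], 0.9, [0.484, 0.023, 0.0])]
switch [([264.0, 296.0], 0.9, [0.315, 0.12, 0.0]), ([162.0, 335.0], 0.68, [0.647, -0.002, 0.0])]
toggle_tip [([169.0, 330.0], 0.45, [0.602, 0.013, 0.108]), ([270.0, 288.0], 0.44, [0.294, 0.135, 0.108])]
```

View pics/scene0.png

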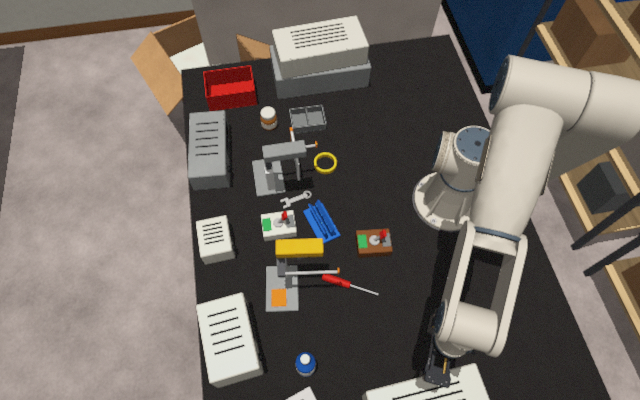

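View pics/top0.png

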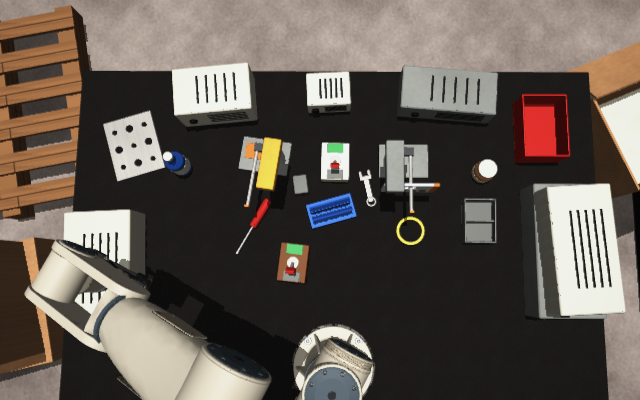

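```bash
python3 - <<'E'
import cv2
a=cv2.imread('pics/top0.png')[110:310,220:460]; cv2.imwrite('pics/top0c.png',cv2.resize(a,None,fx=3.3,fy=3,interpolation=cv2.INTER_CUBIC)[:600,:792])
a=cv2.imread('pics/scene0.png')[110:310,220:420]; cv2.imwrite('pics/scene0c.png',cv2.resize(a,(600,600),interpolation=cv2.INTER_CUBIC))
E
```

```text
(no output)
```

View pics/top0c.png

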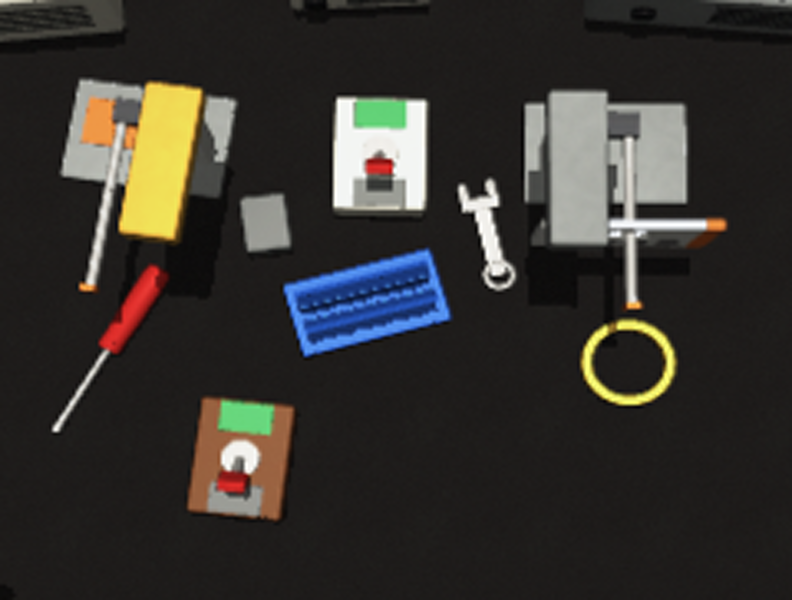

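View pics/scene0c.png

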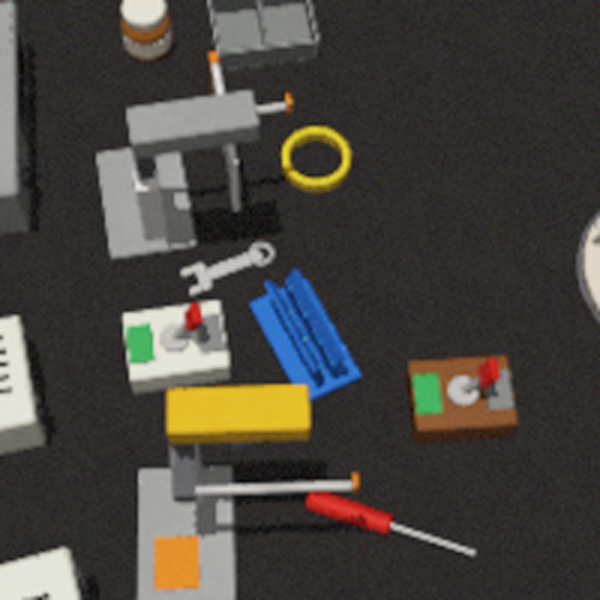

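The scene view shows the drain stand with panel around (300,160), the lamp stand with yellow bar around (290,270), the blue rest at (320,222), and the cream switch at (279,225). The brown decoy is at (374,241). Next I'll zoom in for corner fits.

```bash
python3 - <<'E'
import cv2
def crop(src,n,r,c,h,w,f):
    a=cv2.imread('pics/%s.png'%src)[r:r+h,c:c+w]; a=cv2.resize(a,None,fx=f,fy=f,interpolation=cv2.INTER_CUBIC)
    for i in range(0,w,10): cv2.putText(a,str(c+i),(i*f,8),0,.3,(0,255,255),1); cv2.line(a,(i*f,0),(i*f,a.shape[0]),(90,90,0),1)
    for i in range(0,h,10): cv2.putText(a,str(r+i),(0,i*f+4),0,.3,(0,255,255),1); cv2.line(a,(0,i*f),(a.shape[1],i*f),(90,90,0),1)
    cv2.imwrite('pics/%s.png'%n,a)
crop('top0','td',130,370,95,75,6)
crop('top0','tl',130,230,95,75,6)
crop('scene0','sd',120,245,80,85,7)
crop('scene0','sl',230,255,80,95,7)
E
```

```text
(no output)
```

View pics/td.png

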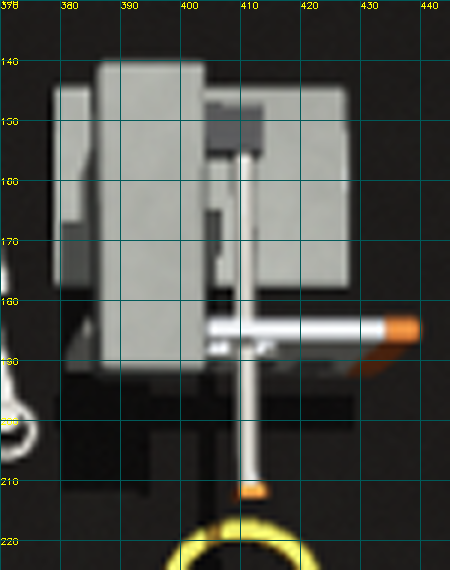

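View pics/tl.png

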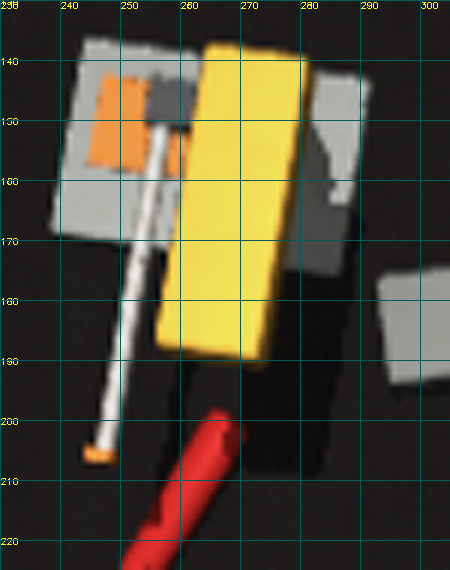

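View pics/sd.png

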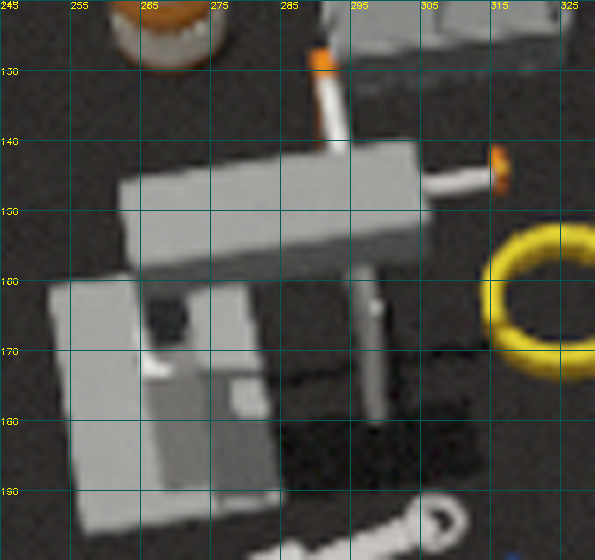

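View pics/sl.png

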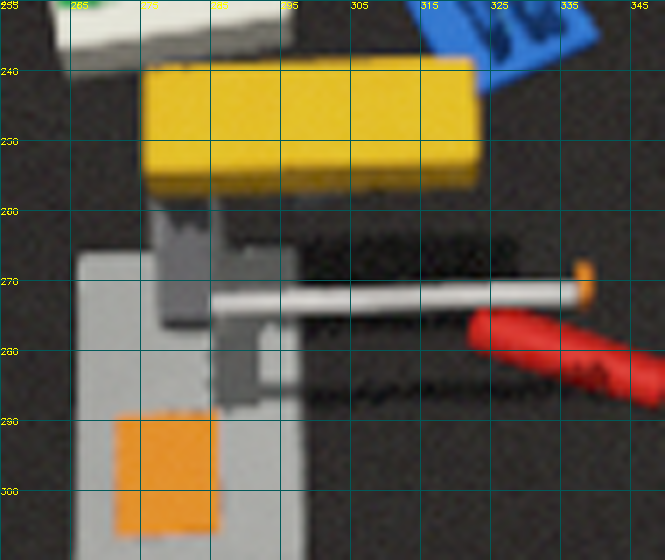

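```bash
cat > fit.py <<'E'
from h import *
from scipy.optimize import least_squares
top=optics.snapshot('top'); sc=optics.snapshot('scene')
def w(p,l): 
    c,s=np.cos(p[2]),np.sin(p[2]); return [p[0]+c*l[0]-s*l[1],p[1]+s*l[0]+c*l[1],l[2]]
def fit(p0,obs,free):
    # obs: (cam,(col,row) in edge convention, fn(h)->local)
    def res(q):
        p=np.r_[q,[.17]][:4] if not free else q
        return np.concatenate([np.array(proj(cam,w(p,f(p[3]))))-(np.array(px)[::-1]-.5) for cam,px,f in obs])
    r=least_squares(res,p0); print('pose',np.round(r.x,4),'yaw',round(np.degrees(r.x[2]),2)); print(np.round(r.fun.reshape(-1,2),1).tolist()); return r.x
def box(cam,pts,xy): return [(cam,p,(lambda h,a=a:[a[0],a[1],h+.09])) for p,a in zip(pts,xy)]
stop=lambda h:[-.169,0,h+.008]
d=box(top,[(386.3,140.3),(404.2,140.3),(404.2,191.5),(386.3,191.5)],[(.025,.08),(.025,.03),(-.12,.03),(-.12,.08)])
d+=box(sc,[(262.1,146),(304.3,140),(306.4,151.7),(263.9,158.3)],[(.025,.03),(-.12,.03),(-.12,.08),(.025,.08)])
d+=[(top,(412,211.6),stop),(sc,(316.4,144.3),stop)]
fit([.63,-.23,0],d,False)
fit([.63,-.23,0,.17],d,True)
l=box(top,[(264.2,137.2),(281.3,139.5),(273.3,190.2),(256,187.5)],[(.025,-.03),(.025,-.08),(-.12,-.08),(-.12,-.03)])
l+=box(sc,[(275.3,239.6),(322.6,238.1),(323.6,252.9),(275.4,254.9)],[(.025,-.08),(-.12,-.08),(-.12,-.03),(.025,-.03)])
l+=[(top,(246.5,205.8),stop),(sc,(338.4,270.4),stop)]
fit([.64,.23,-.1,.17],l,True)
# panel
for (c,r) in [(439.8,185),(433.5,185),(404,185)]: print('pan',np.round(onz(top,(r-.5,c-.5),.189),4))
E
python3 fit.py
```

```text
pose [ 0.6302 -0.2233  0.0015] yaw 0.09
[[-0.6, -0.2], [-0.5, 0.0], [0.0, 0.7], [-0.1, 0.3], [0.3, -0.3], [-0.1, -0.1], [0.3, 0.4], [0.3, -0.1], [1.2, -0.1], [0.2, 0.3]]
pose [ 0.6301 -0.223   0.0016  0.1709] yaw 0.09
[[-0.6, -0.2], [-0.6, -0.1], [-0.0, 0.7], [-0.1, 0.2], [0.2, -0.3], [-0.2, -0.0], [0.2, 0.4], [0.2, -0.1], [1.2, -0.2], [0.1, 0.3]]
pose [ 0.6452  0.23   -0.1431  0.159 ] yaw -8.2
[[-0.6, 0.0], [-0.4, 0.6], [-0.4, 0.1], [-0.3, -0.4], [-0.0, 0.1], [-0.2, 0.2], [0.3, 0.0], [0.0, -0.0], [0.9, 0.6], [0.7, 0.8]]
pan [ 0.5408 -0.3033  0.189 ]
pan [ 0.5407 -0.2852  0.189 ]
pan [ 0.5403 -0.2004  0.189 ]
```

```bash
python3 - <<'E'
import cv2
from station import readout
print(readout.state()['time'])
def crop(src,n,r,c,h,w,f):
    a=cv2.imread('pics/%s.png'%src)[r:r+h,c:c+w]; a=cv2.resize(a,None,fx=f,fy=f,interpolation=cv2.INTER_CUBIC)
    for i in range(0,w,10): cv2.putText(a,str(c+i),(i*f,8),0,.3,(0,255,255),1); cv2.line(a,(i*f,0),(i*f,a.shape[0]),(90,90,0),1)
    for i in range(0,h,10): cv2.putText(a,str(r+i),(0,i*f+4),0,.3,(0,255,255),1); cv2.line(a,(0,i*f),(a.shape[1],i*f),(90,90,0),1)
    cv2.imwrite('pics/%s.png'%n,a)
crop('top0','tr',135,300,100,65,6)
crop('scene0','sr',195,255,50,90,8)
E
```

```text
1.3
```

View pics/tr.png

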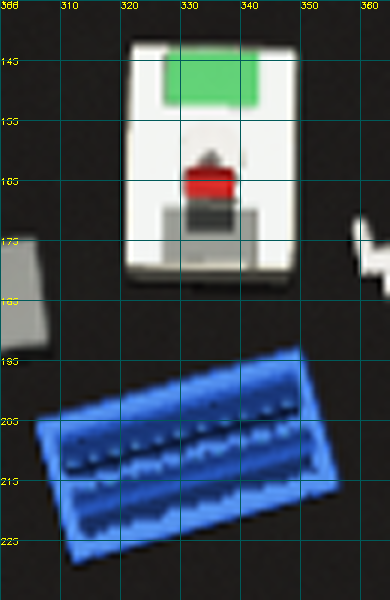

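View pics/sr.png

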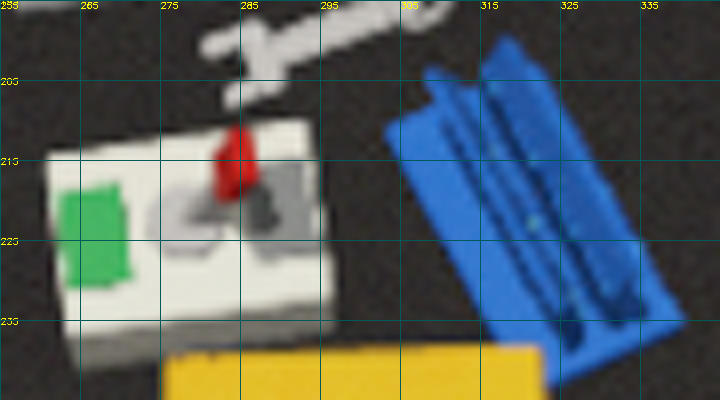

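```bash
python3 -m inch '0 0.01 -0.04 0.02 -0.1; 0 0.02 -0.08 0.04 -0.2; 0 0.03 -0.12 0.06 -0.3; 0 0.04 -0.16 0.08 -0.4; 0 0.05 -0.20 0.1 -0.5; 0 0.06 -0.24 0.11 -0.6; 0 0.07 -0.28 0.115 -0.7; 0 0.08 -0.32 0.115 -0.8; 0 0.09 -0.36 0.115 -0.9; 0 0.10 -0.40 0.115 -1.0; 0 0.11 -0.44 0.115 -1.1; 0 0.12 -0.48 0.115 -1.104'; python3 -m inch '0 0.0 -0.04 0 0; 0 0.0 -0.06 0 0; 0 0 -0.06 0 0;0 0 -0.06 0 0'
python3 - <<'E'
from h import *
st=readout.state(); print({k:np.round(v,3).tolist() for k,v in st.items()})
s=optics.snapshot('wrist'); save('w1',s['image']); print(np.round(s['camera_matrix'],1).tolist(),np.round(s['mount'],4).tolist())
for t in ['rest','lamp_stop_foot','panel_center','switch','toggle_tip','lamp_stand']: print(t,[(np.round(a['location']).tolist(),round(a['p'],2)) for a in finder.landmark_of(s,t)[:3]])
E
```

```text
time: 2.5
position: [0.4014, 0.0765, 0.3299]
eef_rot: [179.9, -0.0, 89.8]
ft_force: [0.4, -0.7, 0.6]
opening: 1.002
time: 2.9
position: [0.4013, 0.0182, 0.3297]
eef_rot: [180.0, -0.0, 89.9]
ft_force: [-0.1, -0.5, -0.2]
opening: 1.002
{'time': 2.9, 'joint_positions': [2.363, -6.729, 109.84, 0.026, 76.875, 2.449], 'joint_vel': [1.7, 0.279, -0.017, 0.08, 0.038, 0.177], 'effort': [-1.272, -27.907, -36.485, -0.043, 0.023, -0.116], 'position': [0.401, 0.018, 0.33], 'eef_rot': [179.987, -0.025, 89.909], 'ft_force': [-0.119, -0.537, -0.181], 'torque': [-0.094, 0.065, -0.051], 'opening': 1.002}
[[309.7, 0.0, 317.1], [0.0, 309.7, 204.8], [0.0, 0.0, 1.0]] [[0.0005, 0.9556, 0.2945, 0.0832], [1.0, -0.0008, 0.0008, 0.0005], [0.001, 0.2945, -0.9556, -0.1701], [0.0, 0.0, 0.0, 1.0]]
rest [([173.0, 369.0], 0.66), ([112.0, 419.0], 0.25)]
lamp_stop_foot []
panel_center [([332.0, 408.0], 0.61)]
switch [([177.0, 454.0], 0.96), ([98.0, 265.0], 0.66)]
toggle_tip [([93.0, 229.0], 0.95)]
lamp_stand [([45.0, 460.0], 0.68)]
```

View pics/w1.png

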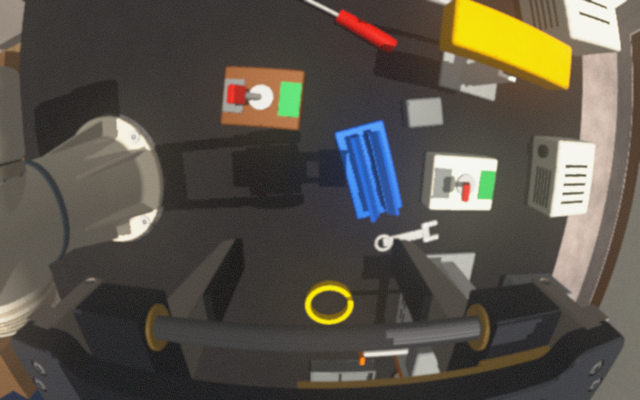

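The wrist view shows the rest at about (368,172), the cream switch at (460,182) and the brown decoy at (262,97). The tape is at (330,303). I'll zoom in on the rest.

```bash
cat >> h.py <<'E'
from scipy.spatial.transform import Rotation as Ro
def wT(st,s):
    T=np.eye(4);T[:3,:3]=Ro.from_euler('xyz',st['eef_rot'],degrees=True).as_matrix();T[:3,3]=st['position'];return T@np.array(s['mount'])
def wproj(st,s,P):
    T=wT(st,s);K=s['camera_matrix'];p=T[:3,:3].T@(np.array(P)-T[:3,3]);v=np.array([p[0],-p[1],-p[2]])
    rr=np.hypot(v[0],v[1]);th=np.arctan2(rr,v[2]);return (K[1][2]+K[1][1]*th*v[1]/rr,K[0][2]+K[0][0]*th*v[0]/rr)
def wray(st,s,px):
    T=wT(st,s);K=s['camera_matrix'];x=(px[1]-K[0][2])/K[0][0];y=(px[0]-K[1][2])/K[1][1];th=np.hypot(x,y);k=np.sin(th)/th
    return T[:3,3],T[:3,:3]@np.array([x*k,-y*k,-np.cos(th)])
def wonz(st,s,px,z):
    o,d=wray(st,s,px);return o+d*(z-o[2])/d[2]
def crop(im,n,r,c,h,w,f):
    a=cv2.resize(np.ascontiguousarray(im[r:r+h,c:c+w,::-1]),None,fx=f,fy=f,interpolation=cv2.INTER_CUBIC)
    for i in range(0,w,10): cv2.putText(a,str(c+i),(i*f,8),0,.3,(0,255,255),1); cv2.line(a,(i*f,0),(i*f,a.shape[0]),(90,90,0),1)
    for i in range(0,h,10): cv2.putText(a,str(r+i),(0,i*f+4),0,.3,(0,255,255),1); cv2.line(a,(0,i*f),(a.shape[1],i*f),(90,90,0),1)
    cv2.imwrite('pics/%s.png'%n,a)
E
python3 - <<'E'
from h import *
st=readout.state();s=optics.snapshot('wrist')
import pickle; pickle.dump((st,s),open('w1.pkl','wb'))
crop(s['image'],'w1r',115,330,110,80,5)
print('rest',wonz(st,s,(173,369),0),'sw',wonz(st,s,(177,454),0))
for q in [.012,.065]:
    for (c,r) in [(306,204.7),(350,193),(356.3,216),(312.3,228.7),(331.2,210.6)]: print(q,np.round(onz(optics.snapshot('top'),(r-.5,c-.5),q),4))
E
```

```text
rest [0.48725806 0.00335311 0.        ] sw [ 6.42165054e-01 -2.52604889e-04  0.00000000e+00]
0.012 [0.5047 0.0922 0.012 ]
0.012 [ 0.5435 -0.0492  0.012 ]
0.012 [ 0.469  -0.0696  0.012 ]
0.012 [0.4275 0.0711 0.012 ]
0.012 [0.486 0.011 0.012]
0.065 [0.4979 0.0889 0.065 ]
0.065 [ 0.5353 -0.048   0.065 ]
0.065 [ 0.4633 -0.0676  0.065 ]
0.065 [0.4231 0.0684 0.065 ]
0.065 [0.4798 0.0103 0.065 ]
```

View pics/w1r.png

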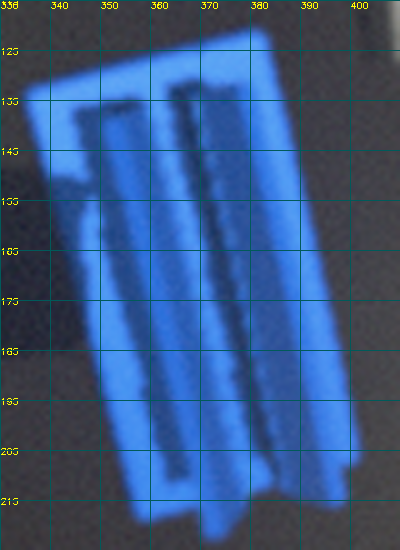

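```bash
cat > ov.py <<'E'
from h import *
import pickle,sys
st,s=pickle.load(open('w1.pkl','rb'))
def ov(p,n):
    im=s['image'].copy(); f=6; r,c,h,w=115,330,110,80
    a=cv2.resize(np.ascontiguousarray(im[r:r+h,c:c+w,::-1]),None,fx=f,fy=f,interpolation=cv2.INTER_CUBIC)
    th=np.radians(p[2]); C,S=np.cos(th),np.sin(th)
    def P(l): return [p[0]+C*l[0]-S*l[1],p[1]+S*l[0]+C*l[1],l[2]]
    def ln(A,B,col):
        q=[wproj(st,s,P(v)) for v in (A,B)]
        q=[(int((b-c+.5)*f),int((a_-r+.5)*f)) for a_,b in q]; cv2.line(a,q[0],q[1],col,1)
    for z in (.012,):
        for A,B in [((-.0385,-.0735),(.0385,-.0735)),((.0385,-.0735),(.0385,.0735)),((.0385,.0735),(-.0385,.0735)),((-.0385,.0735),(-.0385,-.0735))]: ln((*A,z),(*B,z),(0,255,255))
    for x in (-.006,.006):
        ln((x,-.065,.012),(x,.065,.012),(0,0,255)); ln((x,-.065,.046),(x,.065,.046),(0,255,0))
    for x in (-.013,.013): ln((x,-.065,.065),(x,.065,.065),(255,255,255))
    cv2.imwrite('pics/%s.png'%n,a)
ov([float(v) for v in sys.argv[1:4]],sys.argv[4])
E
python3 ov.py .486 .011 15.6 ov1
```

```text
(no output)
```

View pics/ov1.png

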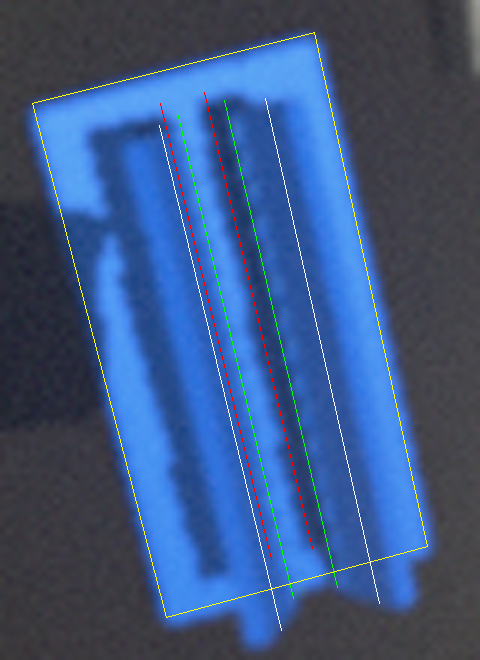

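```bash
python3 - <<'E'
from h import *
import pickle
st,s=pickle.load(open('w1.pkl','rb'))
g=lambda u,v,z: wonz(st,s,(115+v/6-.5,330+u/6-.5),z)
def yaw(a,b): d=a-b; return np.degrees(np.arctan2(-d[0],d[1]))
for a,b,z in [((205,95),(300,545),.012),((325,35),(432,545),.01),((30,105),(163,622),.01),((190,150),(277,545),.046)]:
    A,B=g(*a,z),g(*b,z); print(np.round(A,4),np.round(B,4),yaw(A,B))
print(yaw(g(33,104,.01),g(318,33,.01))-90, yaw(g(165,622,.01),g(430,545,.01))-90)
E
```

```text
[0.4744 0.0745 0.012 ] [ 0.5056 -0.049   0.012 ] 14.195488531226767
[0.5066 0.0914 0.01  ] [ 0.5446 -0.0495  0.01  ] 15.078250051560492
[0.4285 0.0709 0.01  ] [ 0.4682 -0.0723  0.01  ] 15.483598675881538
[0.4659 0.0627 0.046 ] [ 0.4923 -0.0385  0.046 ] 14.59232609495952
15.387232917469149 16.859587131918047
```

```bash
python3 -m inch '0 0.02 -0.04 0 0; 0 0.04 -0.08 0 0; 0 0.06 -0.12 0 0; 0 0.08 -0.16 0 0; 0 0.10 -0.20 0 0; 0 0.12 -0.24 0 0; 0 0.13 -0.27 0 0; 0 0.1395 -0.289 0 0; 0 0.1395 -0.289 -0.04 0; 0 0.1395 -0.289 -0.08 0;0 0.1395 -0.289 -0.09 0;0 0.1395 -0.289 -0.09 0'
python3 - <<'E'
from h import *
st=readout.state();s=optics.snapshot('wrist'); save('w2',s['image']); print(np.round(st['position'],4))
t=optics.snapshot('top'); save('t2',t['image'])
for P in [(.5405,-.303,.189),(.5405,-.245,.189)]: print(wproj(st,s,P))
E
```

```text
time: 5.0
position: [0.5399, -0.2705, 0.2383]
eef_rot: [-179.8, -0.1, 90.0]
ft_force: [-0.6, 0.7, -0.2]
opening: 0.999
[ 0.5399 -0.2705  0.2383]
(np.float64(262.65842334703575), np.float64(317.63922969279184))
(np.float64(191.98685225112007), np.float64(317.72381817385116))
```

View pics/w2.png

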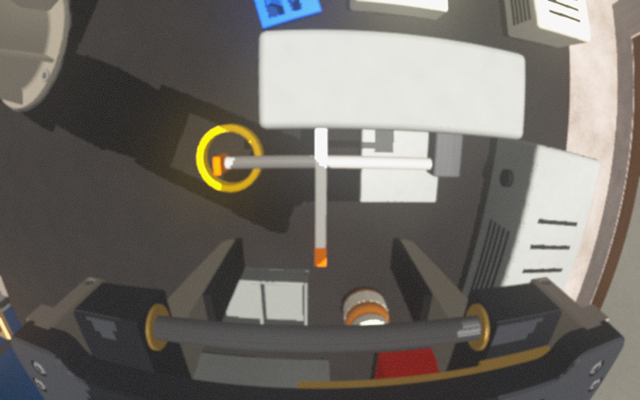

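The wrist view shows the panel edge midway between the open fingers, with its orange end at (320,258). I'll go down and grip.

```bash
python3 -m inch '0 0.001 0 -0.03 0; 0 0.001 0 -0.06 0; 0 0.001 0 -0.08 0; 0 0.001 0 -0.08 0; 1 0.001 0 -0.08 0; 1 0.001 0 -0.08 0; 1 0.001 0 -0.08 0; 1 0.001 0 -0.08 0; 1 0.001 0 -0.08 0; 1 0.001 0 -0.08 0' 50
```

```text
time: 6.1
position: [0.5418, -0.2709, 0.1598]
eef_rot: [180.0, 0.0, 90.0]
ft_force: [-0.1, -0.4, 0.6]
opening: 0.498
```

```bash
python3 -m inch '1 0 0 0 0; 1 0 0 0 0; 1 0 0 0 0; 1 0 0 0 0; 1 0 0 0 0; 1 0 0 0 0'
```

```text
time: 6.7
position: [0.5417, -0.2709, 0.1595]
eef_rot: [-180.0, -0.0, 90.0]
ft_force: [-0.8, 0.1, 0.4]
opening: 0.082
```

```bash
python3 -m inch '1 0 0 0.004 0; 1 0 0 0.009 0; 1 0 0 0.015 0; 1 0 0 0.02 0; 1 0 0 0.024 0; 1 0 0 0.024 0'
python3 - <<'E'
from h import *
st=readout.state();s=optics.snapshot('wrist'); crop(s['image'],'w3',100,190,200,280,2); print(np.round(st['torque'],3))
t=optics.snapshot('scene'); crop(t['image'],'s3',110,240,90,110,6)
E
```

```text
time: 7.3
position: [0.5422, -0.2711, 0.1844]
eef_rot: [179.9, 0.0, 90.0]
ft_force: [-0.2, 0.3, -2.4]
opening: 0.084
[-0.164  0.075 -0.025]
```

View pics/w3.png

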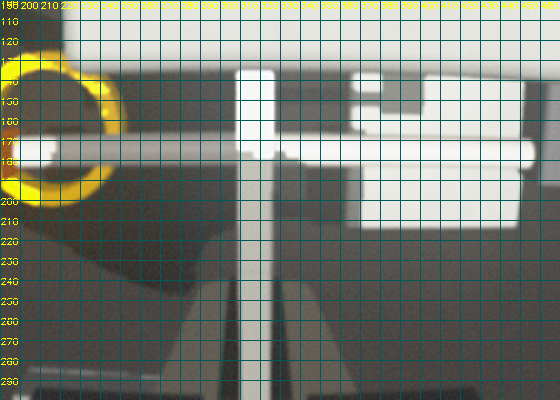

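View pics/s3.png

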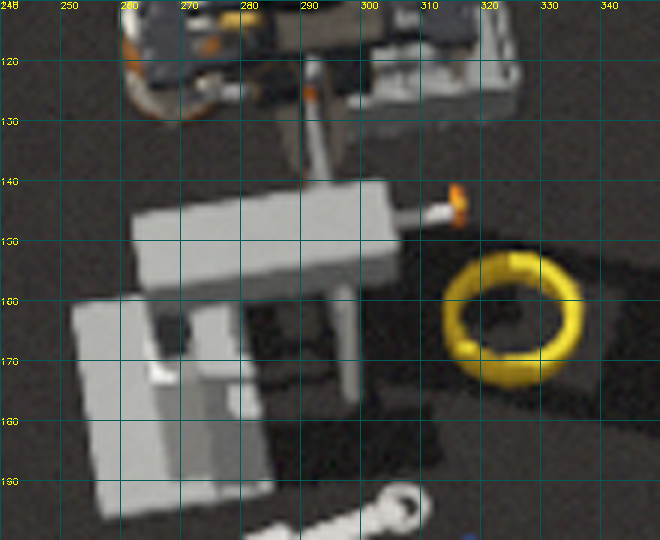

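```bash
python3 -m inch '1 -0.015 0 0 0; 1 -0.035 0 0 0; 1 -0.055 0 0 0; 1 -0.07 0 0 0; 1 -0.085 0 0 0; 1 -0.10 0 0 0; 1 -0.115 0 0 0; 1 -0.13 0 0 0; 1 -0.14 0 0 0; 1 -0.14 0 0 0'
python3 - <<'E'
from h import *
st=readout.state();s=optics.snapshot('wrist'); save('w4',s['image']); print(np.round(st['torque'],3))
t=optics.snapshot('scene'); crop(t['image'],'s4',90,260,100,110,6)
E
```

```text
time: 8.4
position: [0.4004, -0.2708, 0.1836]
eef_rot: [-180.0, -0.0, 90.0]
ft_force: [1.4, 0.7, -3.1]
opening: 0.081
[-0.135  0.013 -0.018]
```

View pics/w4.png

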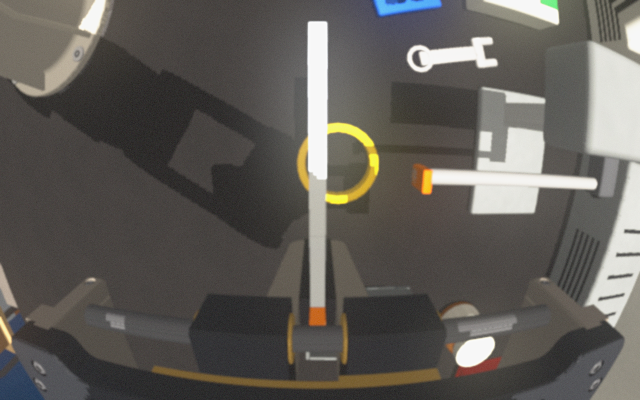

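View pics/s4.png

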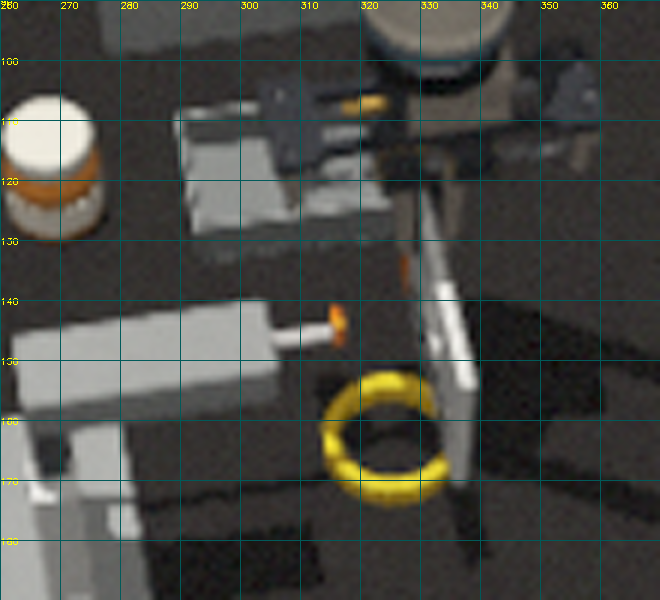

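The panel is off the drain rail and hanging in the grip (scene, 335,150). Next, its tilt in the hand.

```bash
python3 - <<'E'
from h import *
st=readout.state();s=optics.snapshot('wrist')
x,y,z=st['position']
for dy in (.127,.128,.129):
  for dz in (.0195,.0245,.0295): print(dy,dz,np.round(wproj(st,s,(x,y+dy,z+dz)),1))
print(np.round(wproj(st,s,(x,y-.032,z+.0295)),1))
crop(s['image'],'w5',10,290,50,60,10)
t=optics.snapshot('scene')
for P in [(x,y+.128,z+.0295),(x,y+.128,z+.0295-.11)]: print(np.round(proj(t,P),1))
E
```

```text
0.127 0.0195 [ 24.5 316.4]
0.127 0.0245 [ 21.7 316.4]
0.127 0.0295 [ 18.6 316.3]
0.128 0.0195 [ 22.6 316.4]
0.128 0.0245 [ 19.7 316.4]
0.128 0.0295 [ 16.6 316.4]
0.129 0.0195 [ 20.7 316.4]
0.129 0.0245 [ 17.8 316.4]
0.129 0.0295 [ 14.6 316.4]
[324.8 316.5]
[154.5 337.3]
[171.2 335.9]
```

View pics/w5.png

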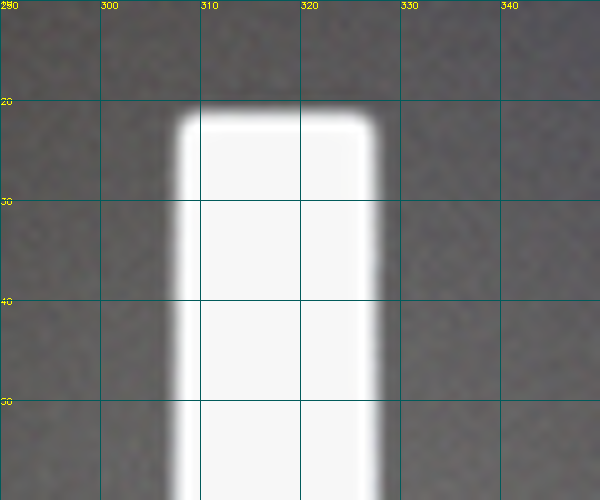

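```bash
python3 -m inch '1 0 0.02 0.01 0; 1 0.005 0.06 0.02 0.04; 1 0.015 0.10 0.02 0.09; 1 0.035 0.14 0.02 0.14; 1 0.055 0.18 0.02 0.19; 1 0.075 0.21 0.02 0.24; 1 0.09 0.23 0.02 0.265; 1 0.0968 0.2366 0.02 0.265; 1 0.0968 0.2366 0.02 0.265; 1 0.0968 0.2366 0.02 0.265'
cat > look.py <<'E'
from h import *
import sys
st=readout.state();s=optics.snapshot('wrist'); t=optics.snapshot('top'); c=optics.snapshot('scene')
print(np.round(st['position'],4),np.round(st['eef_rot'],2),np.round(st['ft_force'],1),np.round(st['torque'],3),st['time'])
n=sys.argv[1]; save('w'+n,s['image']); save('t'+n,t['image']); save('s'+n,c['image'])
import pickle; pickle.dump((st,s,t,c),open(n+'.pkl','wb'))
E
python3 look.py 6
```

```text
time: 9.6
position: [0.4981, -0.0348, 0.2033]
eef_rot: [-179.9, 0.0, 105.2]
ft_force: [-0.5, 0.2, -2.0]
opening: 0.08
[ 0.4981 -0.0348  0.2033] [-179.94    0.    105.17] [-0.5  0.2 -2. ] [-0.168  0.003  0.004] 9.6
```

View pics/w6.png

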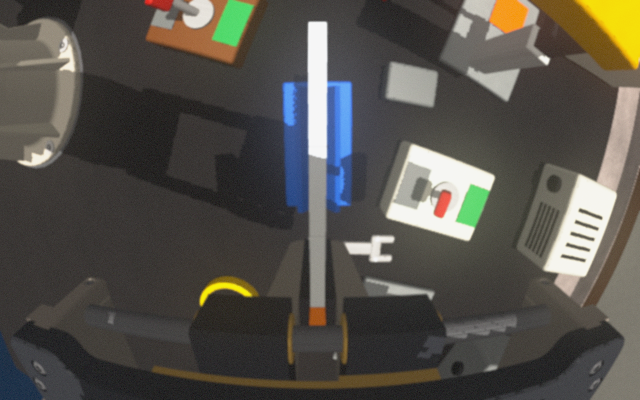

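The rest (columns 284–351) is centred under the panel at column 317 and parallel to it. I'll lower the panel into the slot.

```bash
python3 -m inch '1 0 0 -0.03 0; 1 0 0 -0.05 0; 1 0 0 -0.065 0; 1 0 0 -0.075 0; 1 0 0 -0.083 0; 1 0 0 -0.09 0; 1 0 0 -0.096 0; 1 0 0 -0.096 0'
```

```text
time: 10.55
position: [0.4983, -0.0343, 0.1071]
eef_rot: [-180.0, -0.0, 105.2]
ft_force: [-0.2, 0.1, -2.0]
opening: 0.083
```

```bash
python3 -m inch '1 0 0 -0.004 0; 1 0 0 -0.007 0; 1 0 0 -0.009 0; 1 0 0 -0.011 0;1 0 0 -0.011 0'; python3 -m inch '1 0 0 -0.0015 0; 1 0 0 -0.003 0;1 0 0 -0.003 0'
```

```text
time: 11.05
position: [0.4984, -0.0342, 0.0964]
eef_rot: [-180.0, -0.0, 105.2]
ft_force: [0.4, 0.4, -1.8]
opening: 0.087
time: 11.35
position: [0.4985, -0.0342, 0.0934]
eef_rot: [-180.0, -0.0, 105.2]
ft_force: [0.3, -1.0, -2.3]
opening: 0.083
```

```bash
python3 -m inch '1 0 0 -0.0015 0; 1 0 0 -0.003 0;1 0 0 -0.003 0'
```

```text
time: 11.65
position: [0.4992, -0.0343, 0.0926]
eef_rot: [179.9, 0.0, 105.2]
ft_force: [-5.4, 0.5, 24.4]
opening: 0.083
```

```bash
python3 -m inch '1 0 0 0.002 0; 0.85 0 0 0.002 0; 0.7 0 0 0.002 0; 0.6 0 0 0.002 0; 0.5 0 0 0.002 0; 0.4 0 0 0.002 0; 0.3 0 0 0.002 0; 0.3 0 0 0.002 0;0.3 0 0 0.002 0'; python3 look.py 7
```

```text
time: 12.55
position: [0.4986, -0.0343, 0.0926]
eef_rot: [-180.0, -0.0, 105.2]
ft_force: [-0.5, 0.3, 0.6]
opening: 0.699
[ 0.4986 -0.0343  0.0926] [-180.     -0.    105.18] [-0.5  0.3  0.6] [-0.055  0.002 -0.01 ] 12.55
```

View pics/w7.png

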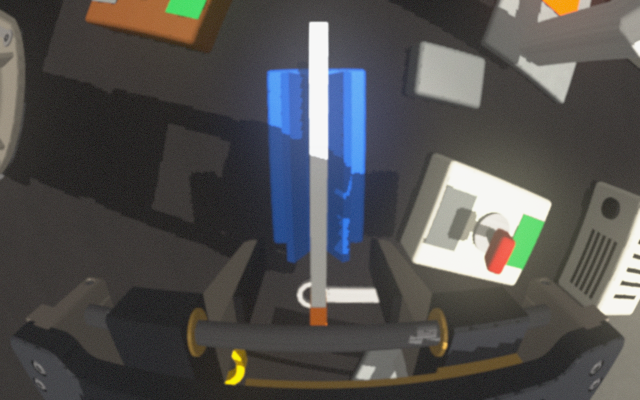

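```bash
python3 -m inch '0.3 0 0 0.04 0; 0.3 0 0 0.065 0; 0.3 -0.012 0.045 0.065 0; 0.3 -0.0246 0.0917 0.065 0; 0.3 -0.0246 0.0917 0.065 0; 0.3 -0.0246 0.0917 0.065 0'; python3 look.py 8
python3 - <<'E'
from h import *
import pickle
for n in '78':
    st,s,t,c=pickle.load(open(n+'.pkl','rb'))
    crop(s['image'],'w%sa'%n,*{'7':(10,290,60,60),'8':(150,290,130,60)}[n],7 if n=='7' else 4)
    u=np.array([-np.sin(np.radians(15.2)),np.cos(np.radians(15.2))]); C=np.array([.4863,.0111])
    for d in (-.08,.078,.08): print(n,d,np.round(wproj(st,s,[*(C+u*d),.122]),1),np.round(proj(t,[*(C+u*d),.122]),1),np.round(proj(c,[*(C+u*d),.122]),1))
E
```

```text
time: 13.3
position: [0.4738, 0.0583, 0.1577]
eef_rot: [180.0, 0.0, 105.3]
ft_force: [0.7, -0.6, 0.2]
opening: 0.702
[0.4738 0.0583 0.1577] [1.7998e+02 2.0000e-02 1.0534e+02] [ 0.7 -0.6  0.2] [-0.097 -0.027 -0.039] 13.3
7 -0.08 [326.  316.8] [198.9 356. ] [191.3 311.4]
7 0.078 [ 22.6 316.8] [212.3 305. ] [228.  331.4]
7 0.08 [ 18.6 316.8] [212.5 304.4] [228.5 331.7]
8 -0.08 [360.  316.1] [198.9 356. ] [191.3 311.4]
8 0.078 [191.5 316.5] [212.3 305. ] [228.  331.4]
8 0.08 [188.7 316.5] [212.5 304.4] [228.5 331.7]
```

View pics/w8.png

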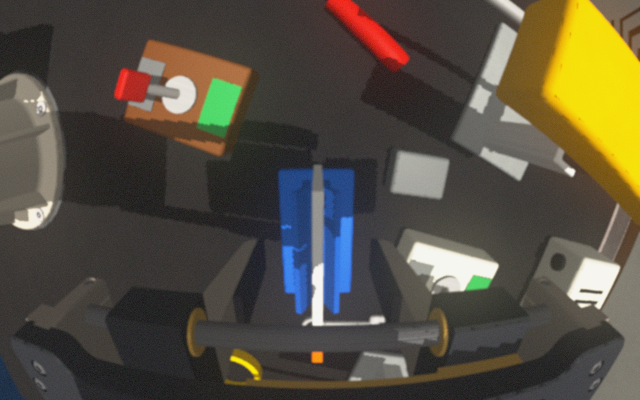

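View pics/w7a.png

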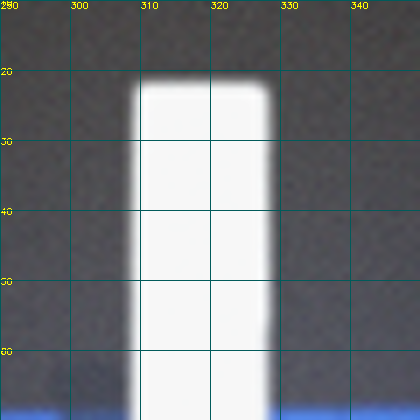

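```bash
python3 -m inch '0.3 0 0 -0.03 0; 0.3 0 0 -0.055 0; 0.3 0 0 -0.066 0; 0.3 0 0 -0.066 0; 1 0 0 -0.066 0; 1 0 0 -0.066 0; 1 0 0 -0.066 0; 1 0 0 -0.066 0; 1 0 0 -0.066 0; 1 0 0 -0.066 0; 1 0 0 -0.066 0' 55
```

```text
time: 14.55
position: [0.474, 0.0575, 0.0917]
eef_rot: [180.0, -0.0, 105.2]
ft_force: [0.8, 0.0, 0.1]
opening: 0.113
```

```bash
python3 -m inch '1 0 0 0 0; 1 0 0 0 0; 1 0 0 0.015 0; 1 0 0 0.04 0; 1 0 0 0.08 0; 1 0 0 0.12 0; 1 0 0 0.15 0; 1 0 0 0.15 0; 1 0 0 0.15 0'; python3 look.py 9
```

```text
time: 15.45
position: [0.4736, 0.0574, 0.2411]
eef_rot: [180.0, -0.0, 105.2]
ft_force: [0.5, -0.2, -3.2]
opening: 0.082
[0.4736 0.0574 0.2411] [180.    -0.   105.18] [ 0.5 -0.2 -3.2] [0.052 0.089 0.031] 15.45
```

View pics/w9.png

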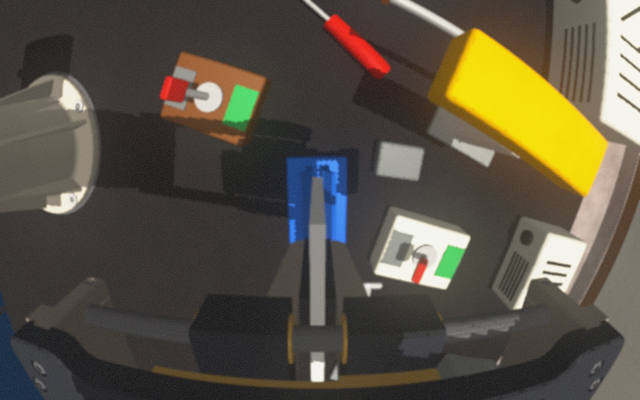

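View pics/t9.png

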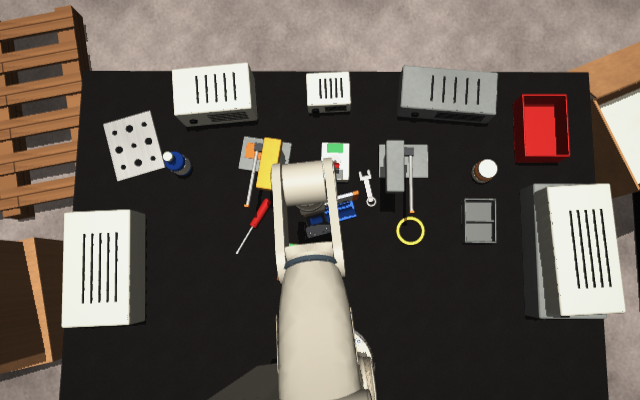

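```bash
python3 -m inch '1 0 0 0.04 0; 1 0 0.01 0.075 -0.05; 1 0 0.045 0.088 -0.11; 1 0.002 0.085 0.088 -0.17; 1 0.005 0.125 0.088 -0.23; 1 0.008 0.165 0.088 -0.29; 1 0.011 0.2 0.088 -0.35; 1 0.013 0.225 0.088 -0.408; 1 0.0131 0.24 0.088 -0.408; 1 0.0131 0.2445 0.088 -0.408; 1 0.0131 0.2445 0.088 -0.408; 1 0.0131 0.2445 0.088 -0.408'; python3 look.py 10
python3 - <<'E'
from h import *
import pickle
st,s,t,c=pickle.load(open('10.pkl','rb'))
p=np.array([.6452,.23]);a=np.radians(-8.2);ex=np.array([np.cos(a),np.sin(a)]);ey=np.array([-np.sin(a),np.cos(a)])
for nm,l in [('stop',(-.167,0,.176)),('stopf',(-.17,0,.17)),('rear',(-.02,0,.159)),('b1',(-.12,-.03,.249)),('b2',(-.12,-.08,.249)),('b3',(.025,-.03,.249))]: print(nm,np.round(wproj(st,s,[*(p+l[0]*ex+l[1]*ey),l[2]]),1))
E
```

```text
time: 16.8
position: [0.487, 0.3008, 0.3293]
eef_rot: [-180.0, 0.0, 81.8]
ft_force: [-0.8, -0.3, -2.3]
opening: 0.084
[0.487  0.3008 0.3293] [-1.7998e+02  5.0000e-02  8.1820e+01] [-0.8 -0.3 -2.3] [0.005 0.049 0.047] 16.8
stop [231.1 316.6]
stopf [229.1 314. ]
rear [224.8 435.5]
b1 [288.3 365.5]
b2 [328.  361.8]
b3 [279.7 496.1]
```

View pics/w10.png

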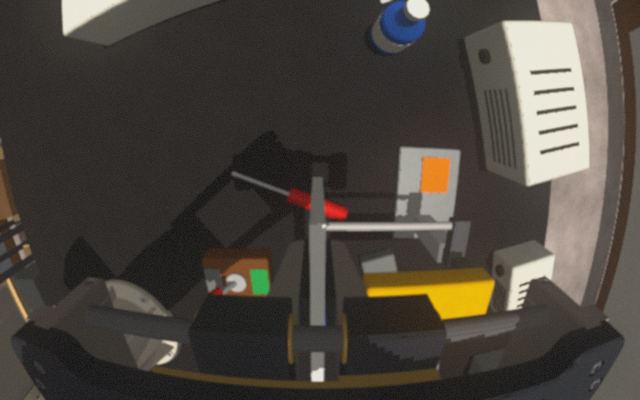

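View pics/s10.png

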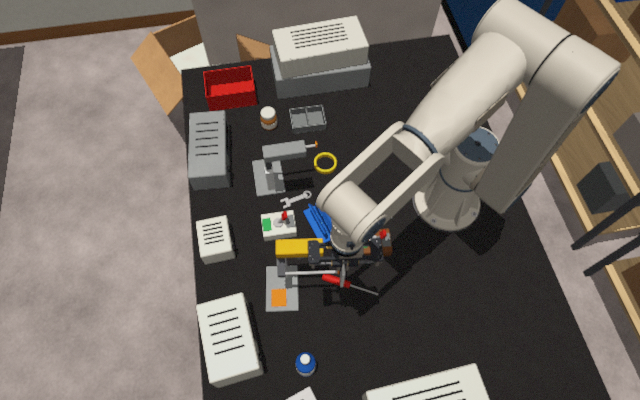

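```bash
python3 - <<'E'
from h import *
import pickle
st,s,t,c=pickle.load(open('10.pkl','rb'))
crop(s['image'],'w10a',200,300,110,210,3)
E
```

```text
(no output)
```

View pics/w10a.png

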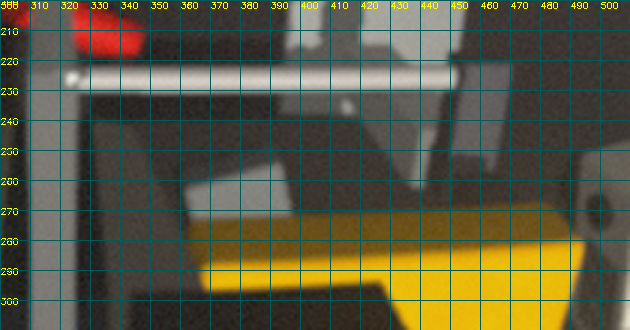

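```bash
python3 - <<'E'
from h import *
import pickle
st,s,t,c=pickle.load(open('10.pkl','rb'))
p=np.array([.6452,.23]);a=np.radians(-8.2);ex=np.array([np.cos(a),np.sin(a)])
for l in (-.158,-.09,-.02,-.005): print(l,np.round(wproj(st,s,[*(p+l*ex),.159]),1))
for z in (.155,.159,.163):
  A=wonz(st,s,(225.2,324.5),z);B=wonz(st,s,(224.8,449.5),z);print(z,np.round(A,4),np.round(B,4),np.degrees(np.arctan2(*(B-A)[1::-1])))
E
```

```text
-0.158 [225.7 324.3]
-0.09 [225.4 381.2]
-0.02 [224.8 435.5]
-0.005 [224.6 446.3]
0.155 [0.489  0.2515 0.155 ] [0.6464 0.2279 0.155 ] -8.542435873065829
0.159 [0.4891 0.2531 0.159 ] [0.6447 0.2297 0.159 ] -8.542435873065829
0.163 [0.4893 0.2546 0.163 ] [0.643  0.2315 0.163 ] -8.542435873065816
```

```bash
python3 -m inch '1 0 0 -0.02 0; 1 0 0 -0.04 0; 1 0 0 -0.055 0; 1 0 0 -0.062 0; 1 0 0 -0.062 0'; python3 -m inch '1 0 0 -0.002 0; 1 0 0 -0.004 0; 1 0 0 -0.004 0'; python3 -m inch '1 0 0 -0.001 0; 1 0 0 -0.003 0; 1 0 0 -0.003 0'
```

```text
time: 17.45
position: [0.4868, 0.3013, 0.267]
eef_rot: [-179.9, 0.1, 81.8]
ft_force: [0.3, 0.8, -0.6]
opening: 0.085
time: 17.75
position: [0.4872, 0.302, 0.264]
eef_rot: [180.0, -0.0, 81.8]
ft_force: [0.6, -0.3, -2.6]
opening: 0.081
time: 18.05
position: [0.4869, 0.3019, 0.2604]
eef_rot: [-180.0, 0.0, 81.8]
ft_force: [-1.2, -0.9, -2.8]
opening: 0.084
```

```bash
python3 -m inch '1 0 0 -0.001 0; 1 0 0 -0.002 0; 1 0 0 -0.002 0'; python3 -m inch '1 0 0 -0.001 0; 1 0 0 -0.001 0'
```

```text
time: 18.35
position: [0.487, 0.3019, 0.2584]
eef_rot: [-180.0, 0.0, 81.8]
ft_force: [0.2, 0.5, -3.1]
opening: 0.081
time: 18.55
position: [0.487, 0.3019, 0.2575]
eef_rot: [-180.0, 0.0, 81.8]
ft_force: [-0.0, 0.9, -2.1]
opening: 0.08
```

```bash
python3 -m inch '1 0 0 -0.001 0; 1 0 0 -0.001 0'; python3 -m inch '1 0 0 -0.001 0; 1 0 0 -0.001 0'
```

```text
time: 18.75
position: [0.487, 0.3019, 0.2564]
eef_rot: [-180.0, 0.0, 81.8]
ft_force: [-0.0, 0.2, -2.1]
opening: 0.084
time: 18.95
position: [0.487, 0.3019, 0.2554]
eef_rot: [-180.0, 0.0, 81.8]
ft_force: [-0.3, -0.5, -2.9]
opening: 0.084
```

```bash
python3 -m inch '1 0 0 -0.001 0; 1 0 0 -0.001 0'; python3 -m inch '1 0 0 -0.001 0; 1 0 0 -0.001 0'
```

```text
time: 19.15
position: [0.4871, 0.302, 0.2547]
eef_rot: [180.0, -0.0, 81.8]
ft_force: [0.2, 1.4, -1.2]
opening: 0.081
time: 19.35
position: [0.4873, 0.3022, 0.2545]
eef_rot: [180.0, -0.0, 81.8]
ft_force: [-1.2, 0.5, 5.4]
opening: 0.082
```

Touch contact came at TCP z of about 0.2548, so the rail axis is at about 0.158. The sight fit gave 0.159, so the two agree. I'll back off in front of the stop and lower to window height.

```bash
python3 -m inch '1 0 0 0.006 0; 1 -0.01 0.0015 0.008 0; 1 -0.03 0.0043 0.008 0; 1 -0.0445 0.0064 0.008 0; 1 -0.0445 0.0064 0 0; 1 -0.0445 0.0064 -0.03 0; 1 -0.0445 0.0064 -0.06 0; 1 -0.0445 0.0064 -0.075 0; 1 -0.0445 0.0064 -0.082 0; 1 -0.0445 0.0064 -0.082 0; 1 -0.0445 0.0064 -0.082 0'; python3 look.py 11
python3 - <<'E'
from h import *
import pickle
st,s,t,c=pickle.load(open('11.pkl','rb'))
crop(c['image'],'s11a',220,250,100,130,5); crop(s['image'],'w11a',130,280,200,200,3)
E
```

```text
time: 20.45
position: [0.4431, 0.3086, 0.1722]
eef_rot: [180.0, -0.0, 81.8]
ft_force: [-0.7, -0.4, -2.3]
opening: 0.083
[0.4431 0.3086 0.1722] [ 1.7996e+02 -4.0000e-02  8.1810e+01] [-0.7 -0.4 -2.3] [0.084 0.078 0.048] 20.45
```

View pics/s11a.png

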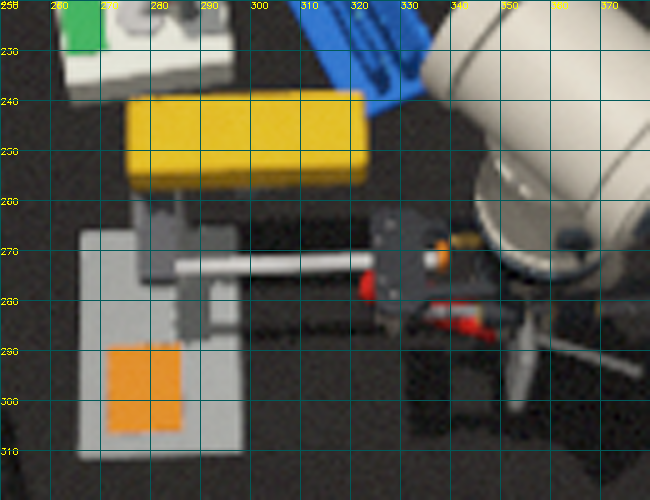

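View pics/w11.png

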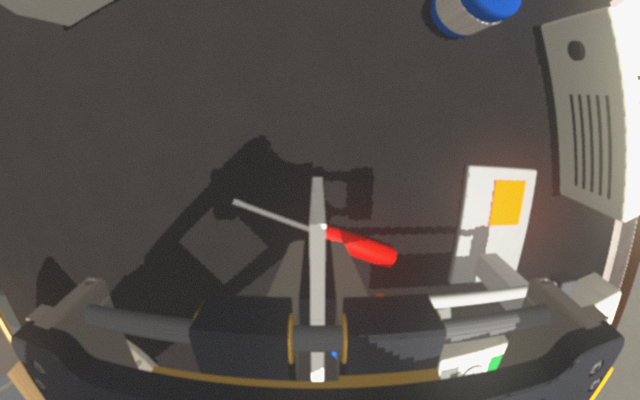

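```bash
python3 -m inch '1 0.01 -0.0015 0 0; 1 0.02 -0.003 0 0; 1 0.03 -0.0044 0 0; 1 0.04 -0.0058 0 0; 1 0.05 -0.0073 0 0; 1 0.05 -0.0073 0 0'
```

```text
time: 21.2
position: [0.4942, 0.3008, 0.1715]
eef_rot: [180.0, -0.0, 81.8]
ft_force: [0.5, -0.2, -2.5]
opening: 0.081
```

```bash
python3 -m inch '1 0.015 -0.0022 0 0; 1 0.03 -0.0044 0 0; 1 0.045 -0.0065 0 0; 1 0.06 -0.0087 0 0; 1 0.075 -0.0109 0 0; 1 0.085 -0.0123 0 0; 1 0.085 -0.0123 0 0; 1 0.085 -0.0123 0 0'; python3 look.py 12
python3 - <<'E'
from h import *
import pickle
st,s,t,c=pickle.load(open('12.pkl','rb'))
crop(c['image'],'s12a',220,250,100,130,5)
E
```

```text
time: 22.0
position: [0.5774, 0.2886, 0.1713]
eef_rot: [-180.0, 0.0, 81.8]
ft_force: [-0.2, 0.1, -2.4]
opening: 0.084
[0.5774 0.2886 0.1713] [-1.7995e+02  2.0000e-02  8.1780e+01] [-0.2  0.1 -2.4] [ 0.035  0.089 -0.003] 22.0
```

View pics/s12a.png

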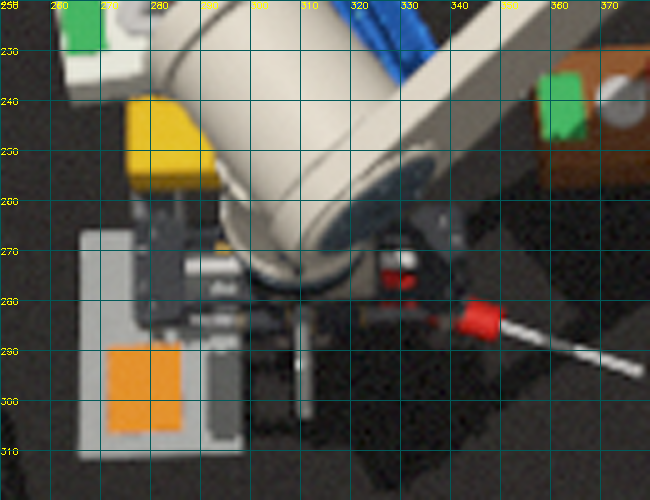

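View pics/w12.png

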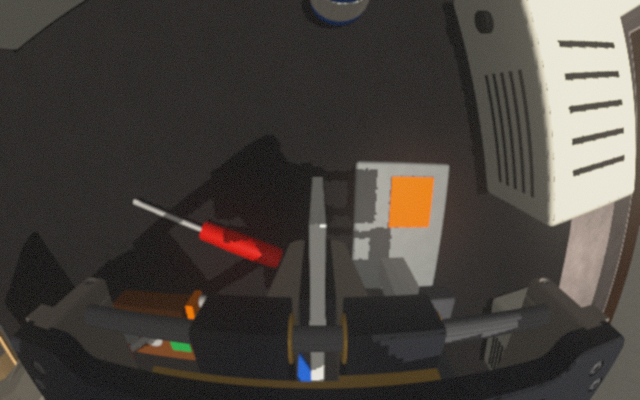

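```bash
python3 -m inch '1 0 0 -0.005 0; 1 0 0 -0.01 0; 1 0 0 -0.015 0; 1 0 0 -0.019 0; 1 0 0 -0.021 0; 1 0 0 -0.021 0'; python3 -m inch '1 0 0 -0.001 0; 1 0 0 -0.002 0; 1 0 0 -0.002 0'
```

```text
time: 22.75
position: [0.5774, 0.2886, 0.1501]
eef_rot: [-180.0, 0.0, 81.8]
ft_force: [-0.4, -0.3, -2.3]
opening: 0.086
time: 23.05
position: [0.5776, 0.2888, 0.1486]
eef_rot: [180.0, -0.0, 81.8]
ft_force: [-0.5, -0.1, -3.8]
opening: 0.085
```

```bash
python3 -m inch '1 0 0 -0.001 0; 1 0 0 -0.001 0'; python3 -m inch '1 0 0 -0.001 0; 1 0 0 -0.001 0'
```

```text
time: 23.25
position: [0.5775, 0.2887, 0.1475]
eef_rot: [-180.0, 0.0, 81.8]
ft_force: [-0.1, 0.1, -2.3]
opening: 0.081
time: 23.45
position: [0.5776, 0.2888, 0.1466]
eef_rot: [180.0, -0.0, 81.8]
ft_force: [0.5, -0.4, -1.6]
opening: 0.085
```

```bash
python3 -m inch '1 0 0 -0.001 0; 1 0 0 -0.001 0'; python3 -m inch '1 0 0 -0.001 0; 1 0 0 -0.001 0'
```

```text
time: 23.65
position: [0.5778, 0.2888, 0.1463]
eef_rot: [180.0, -0.0, 81.8]
ft_force: [-0.7, -1.0, 4.6]
opening: 0.081
time: 23.85
position: [0.5779, 0.2889, 0.146]
eef_rot: [179.9, -0.0, 81.8]
ft_force: [-2.7, -0.7, 10.4]
opening: 0.083
```

Contact came at 0.1465, against a predicted 0.1468, so the panel is resting on the rail. I'll release it.

```bash
python3 -m inch '1 0 0 0.0015 0; 0.9 0 0 0.0015 0; 0.8 0 0 0.0015 0; 0.7 0 0 0.0015 0; 0.6 0 0 0.0015 0; 0.5 0 0 0.0015 0; 0.4 0 0 0.0015 0; 0.4 0 0 0.0015 0; 0.4 0 0 0.0015 0'; python3 look.py 13
python3 - <<'E'
from h import *
import pickle
st,s,t,c=pickle.load(open('13.pkl','rb'))
crop(c['image'],'s13a',220,250,100,130,5)
E
```

```text
time: 24.75
position: [0.5776, 0.2887, 0.1461]
eef_rot: [-180.0, 0.0, 81.8]
ft_force: [-0.4, 1.1, -0.4]
opening: 0.599
[0.5776 0.2887 0.1461] [-180.     0.    81.8] [-0.4  1.1 -0.4] [-0.034  0.079 -0.053] 24.75
```

View pics/s13a.png

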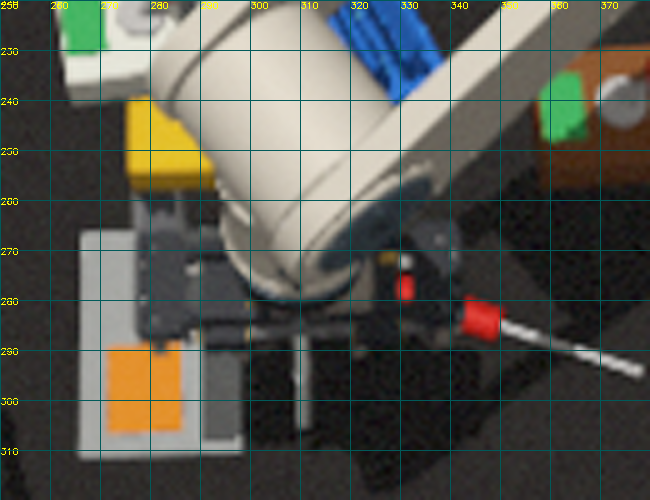

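View pics/w13.png

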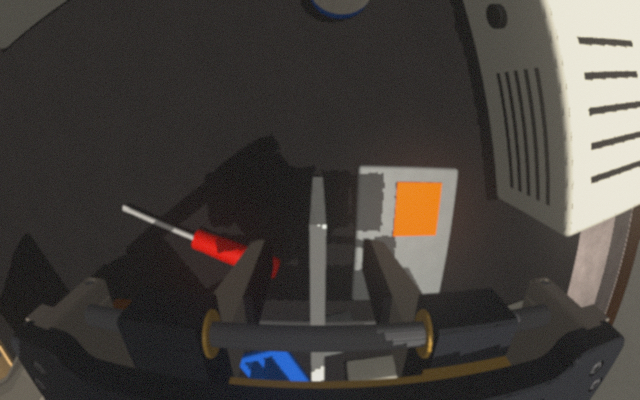

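```bash
python3 -m inch '0.4 0 0 0.02 0; 0.4 0 0 0.06 0; 0.4 0 0 0.11 0; 0.4 0 0 0.16 0; 0.4 0 0 0.20 0; 1 0 -0.03 0.20 0; 1 -0.015 -0.07 0.20 0; 1 -0.03 -0.12 0.20 0; 1 -0.04 -0.17 0.20 0; 1 -0.045 -0.21 0.2 0; 1 -0.045 -0.25 0.18 0; 1 -0.045 -0.288 0.15 0.14' ; python3 look.py 14
python3 - <<'E'
from h import *
import pickle
st,s,t,c=pickle.load(open('14.pkl','rb'))
crop(c['image'],'s14a',195,255,115,110,5);crop(t['image'],'t14a',125,230,95,130,6)
P=[onz(t,(r-.5,cc-.5),.045) for cc,r in [(322,142.3),(349.5,143.3),(348.3,180.3),(320.8,179.5)]]
print(np.round(P,4).tolist(),np.round(np.mean(P,0),4))
for th in ['switch','toggle_tip']: print(th,[(np.round(a['location']).tolist(),round(a['p'],2)) for a in finder.landmark_of(s,th)[:3]])
E
```

```text
time: 26.1
position: [0.5334, -0.001, 0.2976]
eef_rot: [179.7, 0.0, 89.9]
ft_force: [0.9, 0.6, -0.5]
opening: 0.014
[ 0.5334 -0.001   0.2976] [179.72   0.    89.86] [ 0.9  0.6 -0.5] [-0.119  0.051  0.061] 26.1
[[0.7022, 0.0415, 0.045], [0.6993, -0.0466, 0.045], [0.5791, -0.043, 0.045], [0.5813, 0.0442, 0.045]] [ 0.6405 -0.001   0.045 ]
switch [([169.0, 383.0], 0.81), ([88.0, 180.0], 0.77)]
toggle_tip [([188.0, 380.0], 0.89), ([87.0, 125.0], 0.57)]
```

View pics/s14a.png

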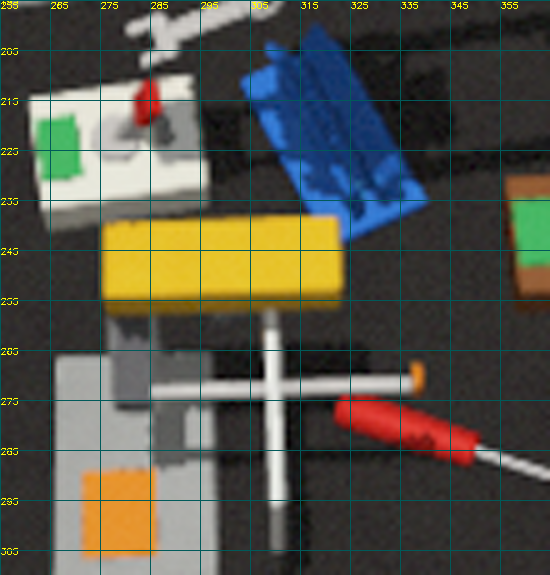

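View pics/w14.png

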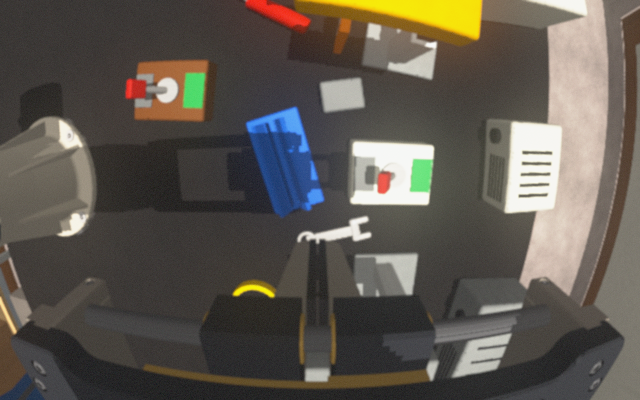

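View pics/t14a.png

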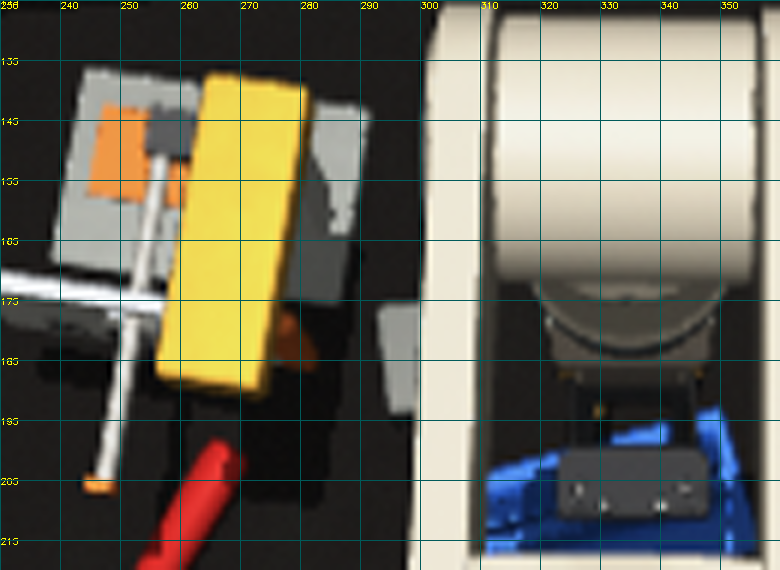

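The panel hangs square across the rail at scene (309,275), about 90 mm behind the stop, with its orange end under the bar. Next I'll flip the cream switch's lever from its -x side.

```bash
python3 -m inch '1 0 0 -0.03 0; 1 0 0 -0.08 0; 1 0.005 0.001 -0.125 0; 1 0.0116 0.001 -0.165 0; 1 0.0116 0.001 -0.195 0; 1 0.0116 0.001 -0.208 0; 1 0.0116 0.001 -0.208 0; 1 0.0116 0.001 -0.208 0'; python3 look.py 15
python3 - <<'E'
from h import *
import pickle
st,s,t,c=pickle.load(open('15.pkl','rb'))
crop(c['image'],'s15a',190,250,70,110,6)
E
```

```text
time: 27.15
position: [0.5454, 0.0023, 0.0895]
eef_rot: [179.9, -0.0, 89.8]
ft_force: [-0.1, -0.5, 1.4]
opening: 0.004
[0.5454 0.0023 0.0895] [ 1.7989e+02 -1.0000e-02  8.9840e+01] [-0.1 -0.5  1.4] [-0.066  0.058  0.003] 27.15
```

View pics/s15a.png

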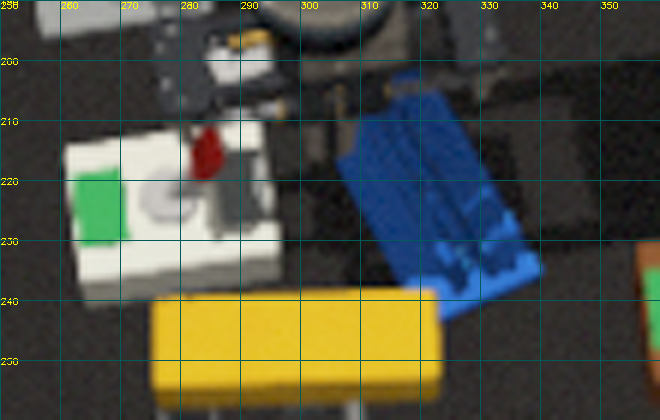

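View pics/w15.png

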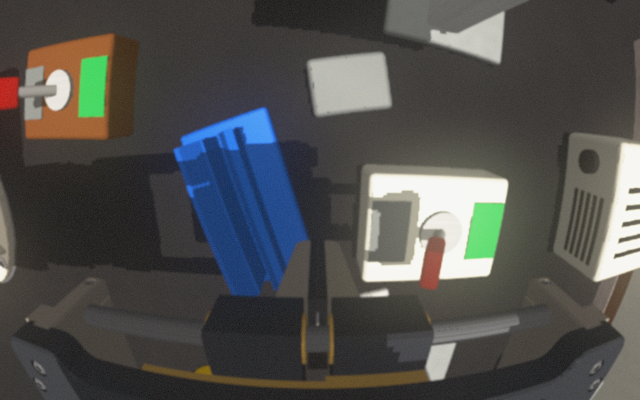

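```bash
python3 -m inch '1 0.02 0 0 0; 1 0.035 0 0 0; 1 0.045 0 0 0; 1 0.052 0 0 0; 1 0.058 0 0 0; 1 0.064 0 0 0; 1 0.064 0 0 0'; python3 look.py 16
```

```text
time: 28.0
position: [0.6089, 0.0017, 0.0882]
eef_rot: [180.0, 0.0, 89.8]
ft_force: [-0.3, 0.4, 1.1]
opening: 0.004
[0.6089 0.0017 0.0882] [179.95   0.    89.83] [-0.3  0.4  1.1] [-0.033  0.156 -0.042] 28.0
```

View pics/w16.png

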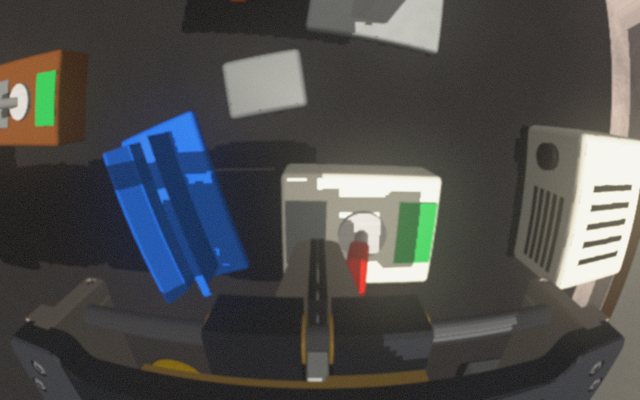

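The fingers are now just beside the red paddle at (358,268). I'll keep pushing.

```bash
python3 -m inch '1 0.005 0 0 0; 1 0.01 0 0 0; 1 0.015 0 0 0; 1 0.015 0 0 0'; python3 -m inch '1 0.005 0 0 0; 1 0.01 0 0 0; 1 0.01 0 0 0';python3 look.py 17
```

```text
time: 28.55
position: [0.6243, 0.0017, 0.0882]
eef_rot: [179.9, 0.0, 89.8]
ft_force: [-0.0, 1.2, 0.8]
opening: 0.006
time: 28.85
position: [0.634, 0.0017, 0.0882]
eef_rot: [180.0, 0.0, 89.8]
ft_force: [0.3, -0.2, 0.1]
opening: 0.005
[0.634  0.0017 0.0882] [179.96   0.    89.83] [ 0.3 -0.2  0.1] [-0.086  0.118 -0.02 ] 28.85
```

View pics/w17.png

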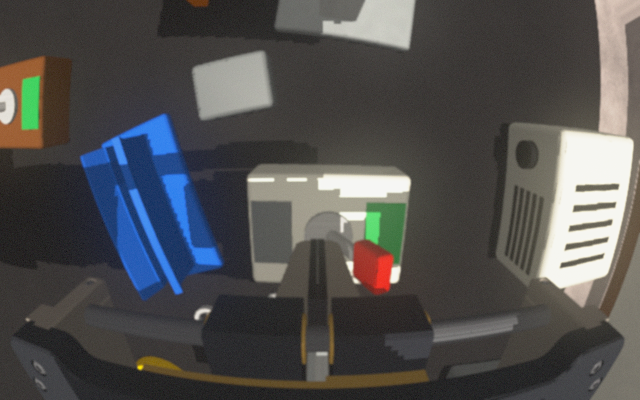

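The lever has snapped over to the green side, with the paddle at (372,265). I'll back away and check everything.

```bash
python3 -m inch '1 -0.02 0 0 0; 1 -0.05 0 0 0; 1 -0.08 0 0 0; 1 -0.09 0 0.04 0; 1 -0.10 0 0.09 0; 1 -0.12 0 0.14 0; 1 -0.16 0 0.17 0; 1 -0.2 0 0.2 0; 1 -0.24 0 0.2 0; 1 -0.27 -0.02 0.2 0; 1 -0.27 -0.05 0.2 0; 1 -0.27 -0.05 0.2 0'; python3 look.py 18
python3 - <<'E'
from h import *
import pickle
st,s,t,c=pickle.load(open('18.pkl','rb'))
crop(c['image'],'s18a',195,250,115,140,5);crop(t['image'],'t18a',125,230,95,130,6)
E
```

```text
time: 30.2
position: [0.3624, -0.0501, 0.2886]
eef_rot: [179.9, 0.1, 89.7]
ft_force: [-0.0, 0.8, 0.7]
opening: 0.007
[ 0.3624 -0.0501  0.2886] [1.799e+02 7.000e-02 8.972e+01] [-0.   0.8  0.7] [-0.041  0.056 -0.001] 30.2
```

View pics/s18a.png

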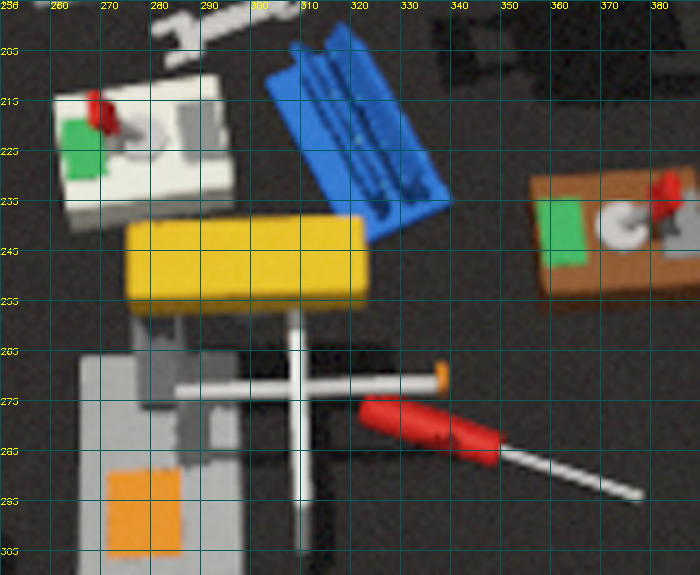

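View pics/t18a.png

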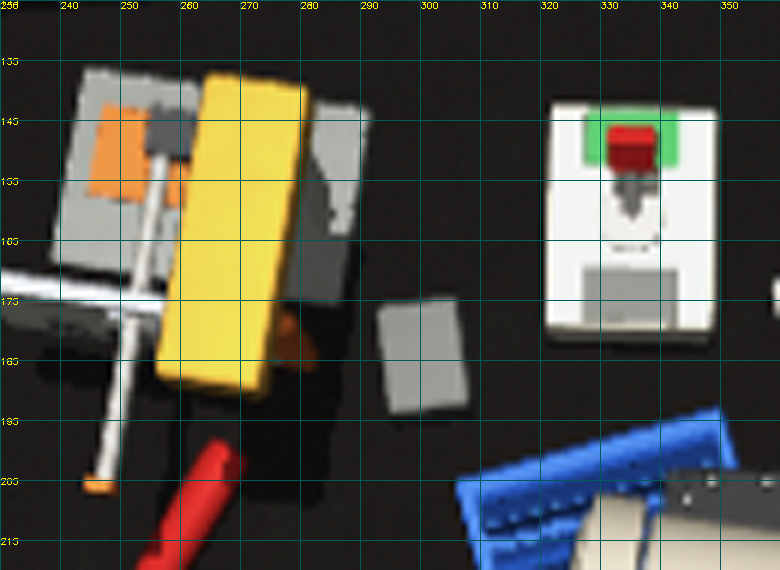

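View pics/s18.png

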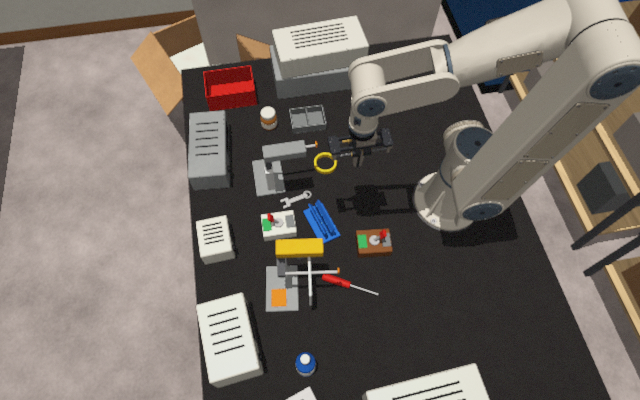

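The panel hangs on the inspection rail, the lever is on green, the bystanders are where they were, and the arm is clear. I'm handing the job in.

```bash
python3 -c "
from station import bot
print(bot.close_job())"
```

```text
the job is handed in; nothing more can be done
None
```

The job is done and handed in at about 30 s of the 72 s allowed; the hand-in gives no verdict.

- **Drain rail:** I gripped the panel by its orange shoulder, lifted it 24 mm, drew it out over the end stop, and stood it in the blue rest. There I let go and re-gripped it by the plain shoulder.
- **Rail height:** Lowering the panel's bottom edge onto the end stop put the rail axis at about 158 mm. The camera fit gave 159 mm, and the panel later met the rail within 1 mm of the predicted height.
- **Inspection rail:** I passed the panel over the stop without contact, hung it about 90 mm behind the stop, and let go.
- **Lamp switch:** I pushed the cream switch's lever until it snapped over to the green side.

**Last checks:** The final pictures show the panel hanging square on the rail with its orange end under the lamp bar. The lever stands on the green side, the gripper is clear and touching nothing, and the things around the work area look unmoved. The highest wrist force in the readings was about 25 N, when the panel met the floor of the rest. None of the checks failed or disagreed.

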